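# Isolate and load the vibrating table

## Robot

A 6-joint arm with a two-finger parallel gripper is mounted at the origin on the work surface. World frame = base frame: x ahead of the robot, y to its left, z up, the work surface at z = 0. Lengths are in m, angles in degrees, forces in N, time in s.
With the tool pointing down it reaches from about 0.275 to 0.75 m from the base axis. Payload 10.2 kg.
Tool frame: the origin (TCP) lies between the finger pads; the fingertips stand 22 mm ahead of it and the grasp point (between the pads) lies 3 mm ahead of it (tip_extent is the distance from the TCP to the fingertips, in m); z points along the fingers, y is the line along which they close (so a half turn about z gives the same grasp; the last joint's range is limited). The gripper opens to 85 mm and grips with 20 to 120 N. Pads are 22 mm wide; open, the fingers measure 114 mm over their backs; the gripper's body (76 mm by 85 mm) begins 54 mm behind the grasp point. The pads swing forward as they close: fully open they stand 13 mm farther back than shut.
Start: joints at [51.257, 17.928, 85.812, -0, 76.261, -12.8], TCP at [0.23, 0.472, 0.253] pointing down, gripper open.
Joint ranges: [-168.41, 168.41], [-55.51, 124.54], [10.69, 146.95], [-70.63, 250.63], [1, 178], [-165.06, 165.06]. Speed limits (degrees/s): [136.94, 136.94, 172.46, 180, 180, 180].

## Interface

Orientations are given as [roll, pitch, yaw] about the fixed x, y, z axes, in that order (R = Rz(yaw) Ry(pitch) Rx(roll)).
In Python, from plant import state, get_image, get_calibration, finish_job, tip_extent gives the robot as it stands.
- The arm moves only by the tool send_rows, never from a script. Its argument "deltas" is a list of rows, each a list of 7 numbers: the turn, a rotation vector about the world's x, y, z in degrees, then the shift along the world's x, y, z in units of 40 mm (1.0 is 40 mm), then the opening, from -1 (shut) to 1 (fully open). In form: [[ax, ay, az, dx, dy, dz, gripper], ...]. A call has 1 to 20 rows; each row shifts and turns the commanded pose from where the row before left it; what a row does not reach is not made up. A row lasts 1/12 s, in which the tool goes at most 41.7 mm and 7.16 degrees, less where a joint would pass 70% of its speed; a pose out of reach is approached as far as the arm can. A call is refused whole if a number of a shift passes 1 or a number of a turn 7.16, either way. A call with a gripper value outside its range is refused whole. The fingers move at their own pace and stop on an object; "squeeze" is the grip in N (left out, the last holds). Time passes only in rows, so rows that do not move let the fingers close. It gives the time, the measured TCP pose, the force, the opening and the grip force at its end, in the units of the state.
- state(): the state, without advancing time (a new reading comes with each control period).
- get_image(name): name is "scene" or "top" or "wrist"; returns (picture, depth): 480x640x3 uint8, red, green, blue; 480x640 float32, m along the optical axis (not along the pixel's ray), 0 where there is no reading.
- get_calibration(name): a dict with "fx", "fy", "cx", "cy" (pixels), "R" (3x3) and "t" (3): a world point X has camera coordinates R X + t; the wrist camera has in their place "T_tool_cam" (4x4, takes a point from camera to tool coordinates, whose origin is the TCP and whose axes are the flange's). Camera axes: x right, y down, z forward; pixel columns grow to the right and rows downward; lengths in m; the calibration is good to about 2 mm. A picture is of the moment at which its call begins: read the wrist's pose just before it. get_calibration takes no time and is no camera call.
- finish_job(): hands the job in; it is judged then, once.
The state is a dict: "clock": time; "joints": joint angles; "qvel": joint speeds; "effort": joint torques, N m; "position": TCP position; "tool_rot": TCP orientation; "contact_force": force on the tool from outside, world axes, zero at the start; "moment": the same for the moment, N m; "finger_gap": finger opening in m; "gripper_force": force on a finger pad.
Only numpy, scipy, OpenCV 4.12 (cv2) and the standard library are available. Lean on these libraries where they do the work, as an engineer would, in place of code of your own. Each camera call takes 0.05 s, during which the arm holds its last target. There are 200 camera calls.

## Task

First make the vibrating table safe: pull its orange plug straight up out of the sprung socket and leave it in the red lock-out tray. Then lower the yellow front flap all the way, and load every white plaster bar onto the deck, pointing from front to back: the first pushed square and flush into the corner, its end against the back fence and its side against the left fence, each further one tight beside the last with its end also against the back fence. Last of all push the flap fully up again; do not disturb the other things on the bench.

Things in the scene. Friction and masses are not known exactly. Their poses are not given: they have to be found in the camera images.
- plug: cordless isolator plug: orange handle with black ribs, 36 (its x) x 28 (its y) x 52 mm high, above a brass shank 18 x 16 mm, 32 mm long. Origin in the middle of the handle's underside: the handle spans z 0 to 52, the shank z 0 to -32 mm. Seated, the handle's underside rests on the socket's top. About 0.12 kg
- socket: grey socket, 90 x 90 x 60 mm high, fixed to the bench, the plug in its top, sides parallel. Two sprung brass detents (brass rods at its +y and -y sides) catch the shank: the plug comes straight up, resisting with 5 to 15 N over the first 12 mm; the shank is clear 35 mm up. Origin under its centre, on the bench, z up
- tray: red open lock-out tray, 150 mm (its x) x 170 mm (its y) x 35 mm high, walls 4 mm, fixed to the bench. Origin under its centre, on the bench
- vibro: vibrating table, fixed: green base, dark steel deck x -70 to 90, y -130 to 115 mm, its top 40 mm above the bench. Two green fences 35 mm high on the deck: the back one (far side, along y) and the left one (+y side, along x); the right side is open, the flap closes the front. Origin under it on the bench, x towards the back fence, y towards the left fence
- corner (a point): inner corner of the fences at deck height; x points at the back fence (its face is x = 0), y at the left fence (its face is y = 0), z up. Usable deck: x -145 to 0, y -230 to 0 mm. A bar home in the corner has its centre at x -60, y -20, z 20 mm here; the second at y -60, the third at y -100 mm
- flap (a joint): yellow front flap of the vibrating table, hinged at its lower edge: 0 rad = upright (closed), 1.5 rad = lowered towards the robot (its stop, nearly level). Its hinge is stiff: it stays where it is left; about 2 to 4 N at the bar moves it
- flap_bar (a point): middle of the flap's black round handle bar (12 mm diameter, 120 mm long, parallel to the hinge), 88 mm from the hinge axis; the bar stands 37 mm clear of the yellow board's edge on two posts 60 mm either side of this point. Its own z points from the hinge to the bar
- flap_hinge (a point): middle of the flap's hinge axis, in deck-top height (40 mm over the bench); the axis runs along the vibrating table's y
- bar0: white plaster bar, 120 mm long (its x) with square 40 x 40 mm section, about 0.25 kg; origin at its centre. Starts lying on the bench. One of two or three alike: None if absent in this run
- bar1: white plaster bar, 120 mm long (its x) with square 40 x 40 mm section, about 0.25 kg; origin at its centre. Starts lying on the bench. One of two or three alike: None if absent in this run
- bar2: white plaster bar, 120 mm long (its x) with square 40 x 40 mm section, about 0.25 kg; origin at its centre. Starts lying on the bench. One of two or three alike: None if absent in this run
- bowl: bystander: a blue mixing bowl, 100 mm across the rim, 55 mm high; leave it where it is. Origin under its middle
- stick: bystander: a brown wooden modelling stick, 200 mm long, 16 mm thick, lying; leave it where it is
- brush: bystander: a brush, 150 mm long, lying; leave it where it is
- jar: bystander: an amber jar, 60 mm diameter, 85 mm high; leave it where it is. Origin under its middle
- sander: bystander: a cork sanding block, 110 x 65 x 30 mm; leave it where it is. Origin under its middle
- straightedge: bystander: a flat steel straightedge, 200 x 30 x 5 mm; leave it where it is. Origin under its middle
- can: bystander: a can, 70 mm diameter, 100 mm high; leave it where it is. Origin under its middle
Mind the look-alikes: they are no part of the job. Several things have the shape of the tray; the one meant has the colours described above.

How it is judged (in metres and radians):
On the way, in this order (a step that is already met when the one before it is completed fails the run):
1. the plug is out of the socket and lies in the red tray, let go (x of plug in the frame of tray between -0.07 and 0.07 m and y of plug in the frame of tray between -0.08 and 0.08 m and z of plug in the frame of tray below 0.06 m and contact force between the fingers and plug below 0.1 N and linear speed of plug below 0.03 m/s), for 0.2 s.
2. the flap is fully lowered (value of joint flap above 1.3 rad), for 0.2 s.
3. every bar lies home on the deck, flush and tight, with the flap still down (x of bar0 in the frame of corner between -0.063 and -0.057 m and z of bar0 in the frame of corner between 0.016 and 0.024 m and angle between the x axis of each of bar0, bar1, bar2 and the x axis of corner, either way round below 0.05 rad and (y of bar0 in the frame of corner between -0.023 and -0.017 m or y of bar0 in the frame of corner between -0.064 and -0.056 m or y of bar0 in the frame of corner between -0.105 and -0.095 m) and x of bar1 in the frame of corner between -0.063 and -0.057 m and z of bar1 in the frame of corner between 0.016 and 0.024 m and (y of bar1 in the frame of corner between -0.023 and -0.017 m or y of bar1 in the frame of corner between -0.064 and -0.056 m or y of bar1 in the frame of corner between -0.105 and -0.095 m) and x of bar2 in the frame of corner between -0.063 and -0.057 m and z of bar2 in the frame of corner between 0.016 and 0.024 m and (y of bar2 in the frame of corner between -0.023 and -0.017 m or y of bar2 in the frame of corner between -0.064 and -0.056 m or y of bar2 in the frame of corner between -0.105 and -0.095 m) and (y of bar0 in the frame of corner between -0.023 and -0.017 m or y of bar1 in the frame of corner between -0.023 and -0.017 m or y of bar2 in the frame of corner between -0.023 and -0.017 m) and (y of bar0 in the frame of corner between -0.064 and -0.056 m or y of bar1 in the frame of corner between -0.064 and -0.056 m or y of bar2 in the frame of corner between -0.064 and -0.056 m) and value of joint flap above 1 rad), for 0.2 s.
4. the flap is up again (value of joint flap below 0.1 rad), for 0.2 s.
At the end, for the whole second after the job is handed in: Plug in the red tray; every bar on the deck, its end within 3 mm of the back fence and square within 0.05 rad, the first within 3 mm of the left fence, the next right beside it (4 and 5 mm), no gaps; flap up within 0.1 rad; all at rest (x of plug in the frame of tray between -0.07 and 0.07 m and y of plug in the frame of tray between -0.08 and 0.08 m and z of plug in the frame of tray below 0.06 m and x of bar0 in the frame of corner between -0.063 and -0.057 m and z of bar0 in the frame of corner between 0.016 and 0.024 m and angle between the x axis of each of bar0, bar1, bar2 and the x axis of corner, either way round below 0.05 rad and (y of bar0 in the frame of corner between -0.023 and -0.017 m or y of bar0 in the frame of corner between -0.064 and -0.056 m or y of bar0 in the frame of corner between -0.105 and -0.095 m) and x of bar1 in the frame of corner between -0.063 and -0.057 m and z of bar1 in the frame of corner between 0.016 and 0.024 m and (y of bar1 in the frame of corner between -0.023 and -0.017 m or y of bar1 in the frame of corner between -0.064 and -0.056 m or y of bar1 in the frame of corner between -0.105 and -0.095 m) and x of bar2 in the frame of corner between -0.063 and -0.057 m and z of bar2 in the frame of corner between 0.016 and 0.024 m and (y of bar2 in the frame of corner between -0.023 and -0.017 m or y of bar2 in the frame of corner between -0.064 and -0.056 m or y of bar2 in the frame of corner between -0.105 and -0.095 m) and (y of bar0 in the frame of corner between -0.023 and -0.017 m or y of bar1 in the frame of corner between -0.023 and -0.017 m or y of bar2 in the frame of corner between -0.023 and -0.017 m) and (y of bar0 in the frame of corner between -0.064 and -0.056 m or y of bar1 in the frame of corner between -0.064 and -0.056 m or y of bar2 in the frame of corner between -0.064 and -0.056 m) and value of joint flap below 0.1 rad and linear speed of each of plug, bar0, bar1, bar2 below 0.02 m/s); the robot touches nothing.
It fails at once if a bystander is moved by more than 50 mm (distance of any of bowl, stick, brush, jar, sander, straightedge, can from where it was at the start of the episode above 0.05 m).
Of bar0, bar1, bar2 only 2 to 3 are there at a start; the rules pass over those that are not, and their reading is None.
At some moment in a run one of bar0, bar1, bar2 may be knocked a few centimetres aside while the robot is not near it.
Once in a run the grip may slacken for a moment while it holds something.
It also fails if it takes over 210 s, if anything falls off the work surface, if the arm or the gripper's body presses on something with over 40 N, if the wrist force passes 120 N, or if a joint passes its speed limit or range.

## Working session

There is one attempt and no reset: what is moved stays moved. The work goes in short steps, Python scripts to look and compute and a tool call to move; the robot and the scene stay as the last step left them, time stands still between calls to the robot, and variables do not carry over. Pictures are saved under pics/ and viewed, at most 14 in all, crops included, and the job is handed in when it is done.

Besides the shell and the picture viewer there is one more tool, called after ">>>" as name(argument=value, ...) on one line, values as JSON. send_rows: Moves the arm, as the interface text tells. Its arguments: {"type":"object","properties":{"deltas":{"type":"array"},"squeeze":{"type":"number"}},"required":["deltas"]}

```bash
mkdir -p pics; ls; cat > h.py <<'E'
import numpy as np, cv2
from plant import state, get_image, get_calibration
def grab(n, save=None):
    s=state(); im,d=get_image(n)
    if save: cv2.imwrite('pics/'+save, im[:,:,::-1])
    return s,im,d
def cloud(n,d,s=None):
    c=get_calibration(n); v,u=np.mgrid[0:480,0:640]
    P=np.stack([(u-c['cx'])/c['fx']*d,(v-c['cy'])/c['fy']*d,d],-1)
    if n!='wrist': return (P-c['t'])@np.array(c['R'])
    from scipy.spatial.transform import Rotation as Ro
    T=np.array(c['T_tool_cam']); P=P@T[:3,:3].T+T[:3,3]
    return P@Ro.from_euler('xyz',s['tool_rot'],degrees=True).as_matrix().T+np.array(s['position'])
E
python3 - <<'E'
from h import *
print(state())
for n in ('top','scene'):
    s,im,d=grab(n,n+'0.png'); np.savez('pics/'+n,im=im,d=d,P=cloud(n,d))
c=get_calibration('top');print(c)
E
```

```text
pics
{'clock': 0.0, 'joints': array([ 5.12582057e+01,  1.79599278e+01,  8.58568859e+01, -4.49682258e-04,
        7.62612122e+01, -1.28007725e+01]), 'qvel': array([ 0.02091241,  0.00722496,  0.12440733,  0.00448533, -0.00614549,
       -0.04600739]), 'effort': array([ 3.52101870e-04, -4.12269652e+01, -2.59744066e+01, -1.17537979e-04,
        4.14039561e-03,  4.74903359e-06]), 'position': array([0.22951953, 0.47189511, 0.25271184]), 'tool_rot': array([-1.79923817e+02, -1.68617142e-02,  1.54059074e+02]), 'contact_force': array([0.08847856, 0.44170819, 0.50284149]), 'moment': array([-0.01757074,  0.01071785,  0.00964436]), 'gripper_force': 0.0, 'finger_gap': 0.0850533498919469}
{'fx': 524.6907140498397, 'fy': 524.6907140498397, 'cx': 312.2860149577064, 'cy': 244.17678740381066, 'R': array([[ 0.01302244, -0.9997349 ,  0.01898799],
       [-0.98722664, -0.01587047, -0.15852977],
       [ 0.15878909, -0.016681  , -0.9871716 ]]), 't': array([-0.02861478,  0.500351  ,  1.33119095])}
```

View pics/top0.png

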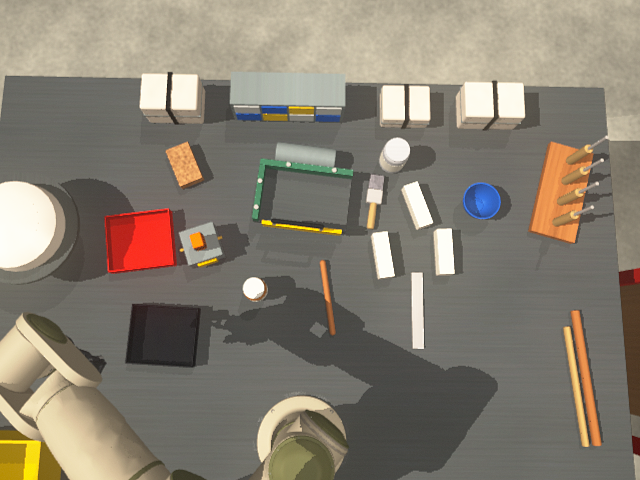

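View pics/scene0.png

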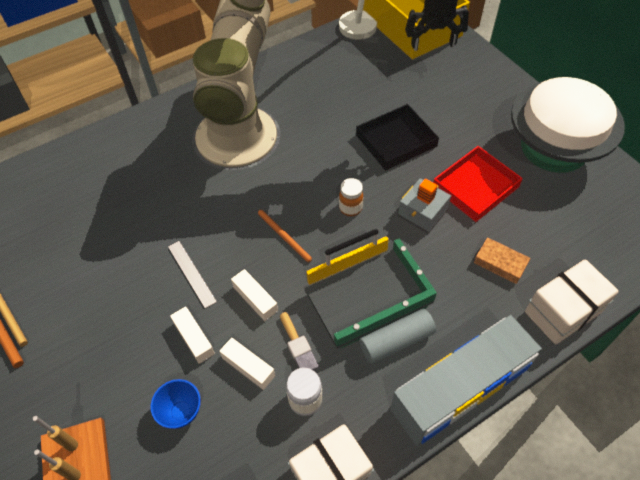

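Top view: three bars at px (416,205), (383,255) and (444,251). The plug and socket are at (199,243), the vibro at (303,196) with its flap at (300,227), and the flat straightedge at (418,310). Two things have the tray's shape, red at (140,240) and black at (163,335); the task says red, so I take (140,240). Next I measure and check it in one crop.

```bash
cat >> h.py <<'E'
def rect(pts):
    (c,(w,h),a)=cv2.minAreaRect((pts[:,:2]*1000).astype(np.float32))
    if w<h: w,h=h,w; a+=90
    return np.round(c,1),round(w,1),round(h,1),round((a+90)%180-90,1)
def comp(mask,mn=30):
    n,l,st,ce=cv2.connectedComponentsWithStats(mask.astype(np.uint8))
    return [(l==i,st[i],ce[i]) for i in range(1,n) if st[i,4]>=mn]
E
python3 - <<'E'
from h import *
z=np.load('pics/top.npz');im=z['im'];P=z['P'];Z=P[...,2]
hsv=cv2.cvtColor(im,cv2.COLOR_RGB2HSV);H,S,V=cv2.split(hsv)
v,u=np.mgrid[0:480,0:640]
def rep(name,m,mn=30):
    for k,st,ce in comp(m,mn):
        p=P[k]; print(name,ce.round(),len(p),rect(p),'z',np.percentile(p[:,2],[5,50,95]).round(4))
rep('bench',(u>330)&(u<400)&(v>370)&(v<450)&(V<90),2000)
rep('bar',(S<60)&(V>130)&(Z>.03)&(Z<.05)&(u>350)&(u<480)&(v>165)&(v<300),150)
rep('red',((H<6)|(H>174))&(S>180)&(V>80)&(u<190)&(Z>.028),60)
rep('orange',(H<16)&(H>5)&(S>180)&(u>175)&(u<225)&(v>225)&(v<265)&(Z>.1))
b=(u>175)&(u<225)&(v>215)&(v<270)
rep('socket',b&(Z>.05)&(Z<.07))
rep('yellow',(H>20)&(H<32)&(S>150)&(u>240)&(u<360)&(v>150)&(v<250))
rep('green',(H>60)&(H<90)&(S>80)&(u>240)&(u<360)&(v>150)&(v<250)&(Z>.068))
rep('deck',(Z>.03)&(Z<.048)&(S<90)&(u>240)&(u<360)&(v>160)&(v<235),300)
rep('black',(V<60)&(Z>.1)&(u>250)&(u<360)&(v>215)&(v<250))
rep('others',(Z>.012)&(v>130)&(v<345)&(u<480)&(u>100),60)
cr=np.hstack([cv2.resize(im[195:285,95:235],(700,450),interpolation=cv2.INTER_CUBIC)])
cv2.imwrite('pics/crop1.png',cr[:,:,::-1])
E
```

```text
bench [372. 414.] 4127 (array([ 141.2, -150.8]), 357.3, 213.4, 16.2) z [-0.0053 -0.0003  0.1864]
bar [418. 204.] 690 (array([ 613.2, -301.2]), 120.5, 42.2, 20.4) z [0.0341 0.0395 0.0443]
bar [445. 251.] 715 (array([ 488.1, -370.3]), 120.0, 42.3, 2.7) z [0.0339 0.0395 0.0443]
bar [383. 255.] 712 (array([ 476.8, -207.4]), 119.5, 40.7, 8.6) z [0.0345 0.0395 0.0442]
red [139. 240.] 456 (array([456.5, 253.8]), 578.8, 199.7, 74.5) z [0.0289 0.0335 0.0385]
orange [200. 242.] 39 (array([493.4, 257.6]), 41.7, 20.1, -15.7) z [0.1015 0.1078 0.1141]
socket [201. 244.] 1047 (array([495.2, 266.5]), 110.5, 90.9, -70.7) z [0.0544 0.0594 0.0639]
yellow [302. 228.] 355 (array([456.3, -27. ]), 299.1, 184.4, 22.3) z [0.0548 0.0829 0.1292]
green [299. 168.] 591 (array([498.5,  23.1]), 422.5, 243.4, -7.0) z [0.0698 0.0744 0.0792]
green [258. 193.] 126 (array([466.8,  73.6]), 393.5, 34.2, 16.4) z [0.0706 0.0748 0.0805]
green [255. 214.] 56 (array([572.8, 126.5]), 25.9, 14.6, -6.1) z [0.0713 0.0746 0.0789]
deck [306. 198.] 4367 (array([619.7,  -0.9]), 230.4, 148.2, 83.6) z [0.0351 0.0398 0.0446]
black [296.
[... 589 characters left out ...]
2.8]), 603.9, 78.8, -49.2) z [0.0132 0.0339 0.0573]
others [138. 240.] 808 (array([457. , 254.1]), 579.0, 202.9, 74.7) z [0.0143 0.0305 0.0378]
others [202. 245.] 1469 (array([391.4, 174.9]), 392.0, 116.7, 41.4) z [0.0334 0.0595 0.1118]
others [444. 252.] 811 (array([ 376.4, -221.1]), 468.3, 117.7, -53.1) z [0.0219 0.0391 0.0445]
others [383. 255.] 777 (array([ 386., -141.]), 334.2, 109.6, -36.0) z [0.0238 0.0391 0.0442]
others [328. 298.] 322 (array([362.7, -62.8]), 186.6, 84.6, -14.5) z [0.0124 0.0151 0.0199]
others [255. 289.] 472 (array([379.2, 122.2]), 56.3, 56.1, -79.3) z [0.0392 0.0831 0.088 ]
others [160. 320.] 398 (array([291.3, 223.3]), 443.2, 101.6, -89.3) z [0.0146 0.0317 0.0383]
```

View pics/crop1.png

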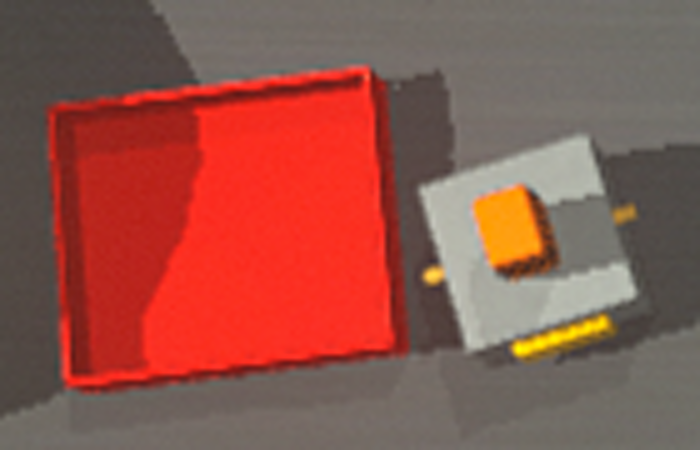

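The crop confirms it: the red tray sits just left of the socket, and the orange plug is on the socket. Depth dropouts spoil some of the rectangle fits, so I refit without them.

```bash
python3 - <<'E'
from h import *
z=np.load('pics/top.npz');im=z['im'];P=z['P'];d=z['d'];Z=P[...,2]
print('nan/zero',(d==0).sum())
hsv=cv2.cvtColor(im,cv2.COLOR_RGB2HSV);H,S,V=cv2.split(hsv)
v,u=np.mgrid[0:480,0:640]
def rep(name,m,lo,hi):
    m=m&(d>0)&(Z>lo)&(Z<hi); p=P[m]; c=np.median(p,0); p=p[np.linalg.norm(p[:,:2]-c[:2],axis=1)<.2]
    print(name,len(p),rect(p),'z',np.percentile(p[:,2],[5,50,95]).round(4)); return p
box=lambda a,b,c,e:(u>a)&(u<b)&(v>c)&(v<e)
rep('redtray',((H<6)|(H>174))&(S>180)&(V>60)&box(95,185,200,280),.028,.045)
rep('plugtop',box(180,225,225,265),.095,.125)
rep('plugorange',(H<20)&(S>150)&box(185,215,228,255),.08,.125)
rep('sock',box(180,222,218,266)&~((H<20)&(S>150)),.052,.068)
rep('deckdark',box(240,360,150,240)&(S<90),.034,.047)
g=(H>60)&(H<90)&(S>80)&box(240,360,150,240)
for nm,m in (('back',g&(v<176)&(u>275)),('left',g&(u<266)&(v>170))):
    m=m&(d>0)&(Z>.066)&(Z<.085); p=P[m]; print(nm,len(p),rect(p))
rep('bar',box(250,360,212,245)&(V<80),.122,.142)
rep('flapyellow',(H>20)&(H<32)&(S>150)&box(240,360,200,250),.03,.13)
rep('can',box(375,415,130,175),.05,.12);rep('brush',box(360,390,170,235),.012,.03);rep('jar',box(235,275,270,310),.05,.1);rep('stick',box(315,340,255,340),.01,.03)
E
```

```text
nan/zero 1227
redtray 450 (array([505.7, 432.6]), 172.3, 151.4, -81.9) z [0.0289 0.0334 0.0381]
plugtop 186 (array([495. , 266.3]), 37.0, 28.8, 19.0) z [0.0995 0.1106 0.1153]
plugorange 196 (array([495. , 265.9]), 37.2, 28.0, 19.0) z [0.0876 0.1104 0.1152]
sock 1006 (array([494.1, 269.6]), 97.0, 90.9, -70.7) z [0.0548 0.0595 0.0638]
deckdark 4281 (array([629.2,   3.9]), 242.6, 186.7, 84.1) z [0.0355 0.0399 0.0445]
back 422 (array([696.2, -22.5]), 201.4, 18.9, 83.2)
left 225 (array([623.2, 121.5]), 127.2, 15.9, -6.4)
bar 200 (array([537.8,  18.2]), 128.4, 11.5, 84.0) z [0.1281 0.1328 0.1368]
flapyellow 340 (array([542. ,  10.8]), 210.3, 23.3, 83.9) z [0.0543 0.0825 0.1251]
can 671 (array([ 740.1, -235.3]), 67.8, 66.5, 4.2) z [0.0614 0.0976 0.1032]
brush 579 (array([ 634.4, -184.4]), 168.3, 47.9, -14.9) z [0.0134 0.0183 0.0238]
jar 430 (array([379.6, 123. ]), 55.1, 54.9, -78.6) z [0.0553 0.0835 0.0884]
stick 389 (array([365.8, -68.8]), 198.2, 26.6, 8.6) z [0.0108 0.0144 0.0193]
```

>>> send_rows(deltas=[[0,0,3.75,0.553,-0.429,0,1],[0,0,3.75,0.553,-0.429,0,1],[0,0,3.75,0.553,-0.429,0,1],[0,0,3.75,0.553,-0.429,0,1],[0,0,3.75,0.553,-0.429,0,1],[0,0,3.75,0.553,-0.429,0,1],[0,0,3.75,0.553,-0.429,0,1],[0,0,3.75,0.553,-0.429,0,1],[0,0,3.75,0.553,-0.429,0,1],[0,0,3.75,0.553,-0.429,0,1],[0,0,3.75,0.553,-0.429,0,1],[0,0,3.75,0.553,-0.429,0,1],[0,0,0,0,0,0,1],[0,0,0,0,0,0,1]], squeeze=80)

```text
clock: 1.27
position: [0.4956, 0.2654, 0.2526]
tool_rot: [180.0, -0.1, -161.1]
contact_force: [0.3, 0.5, -0.4]
finger_gap: 0.0856
gripper_force: 0.0
```

>>> send_rows(deltas=[[0,0,0,0,0,-0.5,1],[0,0,0,0,0,-0.5,1],[0,0,0,0,0,-0.5,1],[0,0,0,0,0,-0.5,1],[0,0,0,0,0,-0.5,1],[0,0,0,0,0,-0.5,1],[0,0,0,0,0,-0.5,1],[0,0,0,0,0,-0.55,1],[0,0,0,0,0,0,1],[0,0,0,0,0,0,-1],[0,0,0,0,0,0,-1],[0,0,0,0,0,0,-1],[0,0,0,0,0,0,-1],[0,0,0,0,0,0,-1],[0,0,0,0,0,0,-1],[0,0,0,0,0,0,-1],[0,0,0,0,0,0,-1]])

```text
clock: 2.68
position: [0.4955, 0.2665, 0.0924]
tool_rot: [180.0, 0.1, -160.9]
contact_force: [-2.1, 0.6, 6.5]
finger_gap: 0.0273
gripper_force: 78.9
```

>>> send_rows(deltas=[[0,0,0,0,0,0.1,-1],[0,0,0,0,0,0.1,-1],[0,0,0,0,0,0.1,-1],[0,0,0,0,0,0.1,-1],[0,0,0,0,0,0.1,-1],[0,0,0,0,0,0.2,-1],[0,0,0,0,0,0.3,-1],[0,0,0,0,0,0.3,-1],[0,0,0,0,0,0.4,-1],[0,0,0,0,0,0.4,-1],[0,0,0,0,0,0,-1]])

```text
clock: 3.6
position: [0.4966, 0.2664, 0.1792]
tool_rot: [-179.9, 0.4, -160.9]
contact_force: [0.8, 1.3, -0.0]
finger_gap: 0.027
gripper_force: 79.9
```

>>> send_rows(deltas=[[0,0,0,0.024,0.415,0,-1],[0,0,0,0.024,0.415,0,-1],[0,0,0,0.024,0.415,0,-1],[0,0,0,0.024,0.415,0,-1],[0,0,0,0.024,0.415,0,-1],[0,0,0,0.024,0.415,0,-1],[0,0,0,0.024,0.415,0,-1],[0,0,0,0.024,0.415,0,-1],[0,0,0,0.024,0.415,0,-1],[0,0,0,0.024,0.415,0,-1],[0,0,0,0,0,-0.5,-1],[0,0,0,0,0,-0.5,-1],[0,0,0,0,0,-0.5,-1],[0,0,0,0,0,-0.5,-1],[0,0,0,0,0,-0.3,-1],[0,0,0,0,0,-0.2,-1],[0,0,0,0,0,0,-1]])

```text
clock: 5.02
position: [0.5043, 0.4317, 0.0737]
tool_rot: [-180.0, -0.1, -160.9]
contact_force: [-0.7, -1.0, -0.9]
finger_gap: 0.0269
gripper_force: 79.9
```

>>> send_rows(deltas=[[0,0,0,0,0,-0.05,-1],[0,0,0,0,0,0,0.3],[0,0,0,0,0,0,0.3],[0,0,0,0,0,0,0.3],[0,0,0,0,0,0,0.3],[0,0,0,0,0,0,0.3],[0,0,0,0,0,0.3,0.3],[0,0,0,0,0,0.6,0.3],[0,0,0,0,0,0.9,0.3],[0,0,0,0,0,0.9,0.3],[0,0,0,0,0,0.9,0.3],[0,0,0,0,0,0.9,0.3],[0,0,0,0,0,0,0.3]])

```text
clock: 6.1
position: [0.5061, 0.4331, 0.2629]
tool_rot: [179.8, 0.8, -160.9]
contact_force: [-0.4, 0.1, 1.4]
finger_gap: 0.0556
gripper_force: 0.0
```

```bash
python3 - <<'E'
from h import *
s,im,d=grab('top'); P=cloud('top',d)
hsv=cv2.cvtColor(im,cv2.COLOR_RGB2HSV);H,S,V=cv2.split(hsv)
for (a,b,c,e) in ((95,185,200,280),(185,225,225,265)):
    v,u=np.mgrid[0:480,0:640]
    m=(u>a)&(u<b)&(v>c)&(v<e)&(H>6)&(H<22)&(S>150)&(d>0); p=P[m]
    if len(p): print(len(p),np.median(p,0),rect(p),p[:,2].max())
# bar edges for current bars
c=get_calibration('wrist');print(c['T_tool_cam'])
E
```

```text
267 [0.50414232 0.4262175  0.08430956] (array([495.6, 398.8]), 172.8, 46.2, 67.9) 0.09318735281859224
58 [0.45378271 0.24366701 0.04506335] (array([483.9, 245.1]), 79.7, 62.0, 1.1) 0.056486670499144305
[[-2.53272790e-04 -9.46828397e-01 -3.21738904e-01  8.34016256e-02]
 [ 9.99999967e-01 -2.50912267e-04 -4.88033064e-05 -1.23662110e-03]
 [-3.45198812e-05 -3.21738906e-01  9.46828430e-01 -1.19845739e-01]
 [ 0.00000000e+00  0.00000000e+00  0.00000000e+00  1.00000000e+00]]
```

The plug now stands let go in the red tray, its top at z 0.088. Next is the flap: I move over its bar, turned so the fingers close along vibro x.

>>> send_rows(deltas=[[0,0,-6.42,0.044,-0.576,0,0.3],[0,0,-6.42,0.044,-0.576,0,0.3],[0,0,-6.42,0.044,-0.576,0,0.3],[0,0,-6.42,0.044,-0.576,0,0.3],[0,0,-6.42,0.044,-0.576,0,0.3],[0,0,-6.42,0.044,-0.576,0,0.3],[0,0,-6.42,0.044,-0.576,0,0.3],[0,0,-6.42,0.044,-0.576,0,0.3],[0,0,-6.42,0.044,-0.576,0,0.3],[0,0,-6.42,0.044,-0.576,0,0.3],[0,0,-6.42,0.044,-0.576,0,0.3],[0,0,-6.42,0.044,-0.576,0,0.3],[0,0,-6.42,0.044,-0.576,0,0.3],[0,0,-6.42,0.044,-0.576,0,0.3],[0,0,-6.42,0.044,-0.576,0,0.3],[0,0,-6.42,0.044,-0.576,0,0.3],[0,0,-6.42,0.044,-0.576,0,0.3],[0,0,-6.42,0.044,-0.576,0,0.3],[0,0,0,0,0,0,0.3]], squeeze=30)

```text
clock: 7.73
position: [0.5363, 0.0143, 0.2529]
tool_rot: [-180.0, 0.1, 83.0]
contact_force: [0.3, 0.3, 0.0]
finger_gap: 0.0553
gripper_force: 0.0
```

```bash
python3 - <<'E'
from h import *
s,im,d=grab('wrist','w1.png'); P=cloud('wrist',d,s);Z=P[...,2]
print(s['position'],s['tool_rot'])
np.savez('pics/w1',im=im,d=d,P=P)
m=(d>0)&(Z>.118)&(Z<.145)&(np.hypot(P[...,0]-.538,P[...,1]-.018)<.09);p=P[m];print(len(p),rect(p),np.percentile(p[:,2],[5,50,95]))
hsv=cv2.cvtColor(im,cv2.COLOR_RGB2HSV);H,S,V=cv2.split(hsv)
m=(d>0)&(H>20)&(H<32)&(S>150)&(Z>.03);p=P[m];print(len(p),rect(p))
E
```

```text
[0.53634726 0.01427049 0.25293249] [-1.79956522e+02  5.31405088e-02  8.30011695e+01]
3924 (array([536.4,  18. ]), 130.2, 12.0, 83.6) [0.1288928  0.13217699 0.13377727]
1544 (array([538.6,   6.7]), 204.8, 12.1, 83.7)
```

View pics/w1.png

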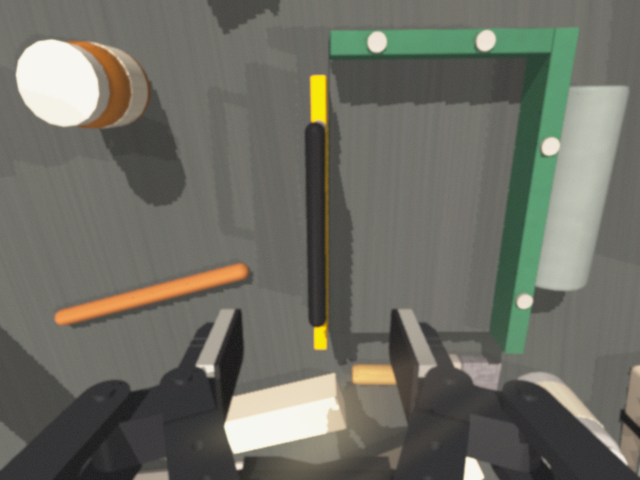

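Wrist view: flap bar at px (316,225), yellow board at (320,210), left fence along row 42, back fence along column 530–550, nothing on the deck. I fit the corner from this cloud.

```bash
python3 - <<'E'
from h import *
z=np.load('pics/w1.npz');im=z['im'];P=z['P'];d=z['d'];Z=P[...,2]
hsv=cv2.cvtColor(im,cv2.COLOR_RGB2HSV);H,S,V=cv2.split(hsv);v,u=np.mgrid[0:480,0:640]
top=(d>0)&(Z>.069)&(Z<.08)&((H>60)&(H<95)&(S>70))
side=(d>0)&(Z>.046)&(Z<.066)&((H>60)&(H<95)&(S>70))
def fit(m,nm):
    p=P[m][:,:2]; l=cv2.fitLine(p.astype(np.float32),cv2.DIST_HUBER,0,.001,.001).ravel()
    print(nm,len(p),'ang',np.degrees(np.arctan2(l[1],l[0])).round(2),'pt',l[2:].round(4)); return l
print('ztop',np.median(Z[top]),'deck',np.median(Z[150:300,360:480]))
b=fit(side&(u>490)&(u<545)&(v>90)&(v<340),'backface')
bt=fit(top&(v>90),'backtop')
lf=fit(top&(u<530)&(v<60),'lefttop')
ls=side&(v>50)&(v<75)&(u<520); print(ls.sum()); 
if ls.sum()>30: lf2=fit(ls,'leftface')
for yaw in (-6.4,):
    a=np.radians(yaw);ex=np.array([np.cos(a),np.sin(a)]);ey=np.array([-ex[1],ex[0]])
    q=P[...,:2]@np.stack([ex,ey],1)
    print('back face x',np.percentile(q[side&(u>490)&(v>90)&(v<340)][:,0],[5,50,95]),'backtop x',np.percentile(q[top&(v>90)][:,0],[1,5,95,99]))
    print('lefttop y',np.percentile(q[top&(u<530)&(v<60)][:,1],[1,5,95,99]))
    dk=(d>0)&(abs(Z-.04)<.004)&(u>335)&(u<540)&(v>50)&(v<350)&(S<90);print('deck x',np.percentile(q[dk][:,0],[.5,99.5]),'y',np.percentile(q[dk][:,1],[.5,99.5]))
E
```

```text
ztop 0.07425783868264113 deck 0.039362260234221125
backface 2974 ang 83.61 pt [ 0.6901 -0.0063]
backtop 5681 ang 83.81 pt [ 0.6967 -0.0034]
lefttop 4317 ang -6.46 pt [0.6236 0.1202]
347
leftface 347 ang -6.38 pt [0.623  0.1131]
back face x [0.68590836 0.68648641 0.68706466] backtop x [0.68591179 0.68629452 0.70082783 0.70174032]
lefttop y [0.18181055 0.18208019 0.19600714 0.19661088]
deck x [0.54806291 0.68675435] y [-0.04518042  0.1813729 ]
```

>>> send_rows(deltas=[[0,0,0,0,0,-0.5,0.3],[0,0,0,0,0,-0.5,0.3],[0,0,0,0,0,-0.5,0.3],[0,0,0,0,0,-0.5,0.3],[0,0,0,0,0,-0.5,0.3],[0,0,0,0,0,-0.5,0.3],[0,0,0,0,0,0,0],[0,0,0,0,0,0,-1],[0,0,0,0,0,0,-1],[0,0,0,0,0,0,-1],[0,0,0,0,0,0,-1],[0,0,0,0,0,0,-1]])

```text
clock: 8.78
position: [0.537, 0.0177, 0.1347]
tool_rot: [179.9, -0.0, 83.5]
contact_force: [-0.7, 1.6, 7.3]
finger_gap: 0.0109
gripper_force: 21.8
```

The bar is gripped. In the frame turned −6.4° the corner is at (0.6865, 0.182) and the hinge at x 0.531. I lower the flap along its arc.

>>> send_rows(deltas=[[0,0,0,-0.274,0.031,-0.017,-1],[0,0,0,-0.27,0.03,-0.052,-1],[0,0,0,-0.261,0.029,-0.085,-1],[0,0,0,-0.249,0.028,-0.118,-1],[0,0,0,-0.232,0.026,-0.148,-1],[0,0,0,-0.211,0.024,-0.176,-1]])

```text
clock: 9.28
position: [0.4778, 0.0241, 0.1107]
tool_rot: [179.7, 0.0, 83.5]
contact_force: [8.2, 1.2, -1.3]
finger_gap: 0.0106
gripper_force: 29.2
```

>>> send_rows(deltas=[[0,0,0,-0.188,0.021,-0.202,-1],[0,0,0,-0.161,0.018,-0.224,-1],[0,0,0,-0.132,0.015,-0.242,-1],[0,0,0,-0.101,0.011,-0.257,-1],[0,0,0,-0.068,0.008,-0.268,-1],[0,0,0,-0.034,0.004,-0.274,-1],[0,0,0,0,0,0,-1]])

```text
clock: 9.87
position: [0.4536, 0.0264, 0.0528]
tool_rot: [179.3, 0.0, 83.5]
contact_force: [13.6, 1.3, -0.6]
finger_gap: 0.0108
gripper_force: 34.1
```

>>> send_rows(deltas=[[0,0,0,0,0,0,-0.3],[0,0,0,0,0,0,-0.3],[0,0,0,0,0,0,-0.3],[0,0,0,0,0,0.3,-0.3],[0,0,0,0,0,0.8,-0.3],[0,0,0,0,0,0.8,0.3],[0,0,0,0,0,0.8,0.3],[0,0,0,0,0,0.8,0.3],[0,0,0,0,0,0.8,0.3],[0,0,0,0,0,0.8,0.3],[0,0,0,0,0,0,0.3]])

```text
clock: 10.78
position: [0.4507, 0.027, 0.2603]
tool_rot: [179.5, 0.0, 83.5]
contact_force: [0.1, -0.1, -0.1]
finger_gap: 0.0552
gripper_force: 0.0
```

```bash
cat > bars.py <<'E'
from h import *
def bars():
    s,im,d=grab('top');P=cloud('top',d);Z=P[...,2]
    hsv=cv2.cvtColor(im,cv2.COLOR_RGB2HSV);S=hsv[...,1];V=hsv[...,2];v,u=np.mgrid[0:480,0:640]
    m=(d>0)&(S<60)&(V>110)&(Z>.03)&(Z<.05)&(u>340)&(u<480)&(v>165)&(v<300)
    for k,st,ce in comp(m,150): print('bar',rect(P[k]))
    m=(d>0)&(np.hypot(P[...,0]-.45,P[...,1]-.028)<.07)&(Z>.03)&(Z<.07)
    if m.any(): print('flapbar',rect(P[m]),np.percentile(Z[m],[5,50,95]).round(4))
bars()
E
python3 bars.py
```

```text
bar (array([ 607.6, -107.1]), 143.7, 24.4, -0.8)
bar (array([ 613.4, -301.8]), 121.1, 43.4, 19.0)
bar (array([ 487.8, -370.4]), 120.0, 42.1, 2.3)
bar (array([ 477.2, -207.8]), 120.5, 41.9, 8.5)
flapbar (array([476.7,  25.4]), 128.6, 58.6, 85.4) [0.0455 0.0504 0.0554]
```

The flap is down. The three bars haven't moved, so I fetch bar C at (0.477, −0.208), yaw 8.5°.

>>> send_rows(deltas=[[0,0,-6.25,0.055,-0.49,-0.1,0.8],[0,0,-6.25,0.055,-0.49,-0.1,0.8],[0,0,-6.25,0.055,-0.49,-0.1,0.8],[0,0,-6.25,0.055,-0.49,-0.1,0.8],[0,0,-6.25,0.055,-0.49,-0.1,0.8],[0,0,-6.25,0.055,-0.49,-0.1,0.8],[0,0,-6.25,0.055,-0.49,-0.1,0.8],[0,0,-6.25,0.055,-0.49,-0.1,0.8],[0,0,-6.25,0.055,-0.49,-0.1,0.8],[0,0,-6.25,0.055,-0.49,-0.1,0.8],[0,0,-6.25,0.055,-0.49,-0.1,0.8],[0,0,-6.25,0.055,-0.49,-0.1,0.8],[0,0,0,0,0,0,0.8]], squeeze=60)

```text
clock: 11.92
position: [0.4748, -0.2101, 0.2044]
tool_rot: [-179.9, 0.2, 8.1]
contact_force: [0.3, 1.0, -0.9]
finger_gap: 0.0767
gripper_force: 0.0
```

```bash
cat > wb.py <<'E'
from h import *
# white bars in the wrist view, full 120x40 tops only
def wb(lo=.03,hi=.05,save=None):
    s,im,d=grab('wrist',save);P=cloud('wrist',d,s);Z=P[...,2]
    hsv=cv2.cvtColor(im,cv2.COLOR_RGB2HSV);S=hsv[...,1];V=hsv[...,2]
    m=(d>0)&(S<70)&(V>110)&(Z>lo)&(Z<hi)
    print(s['position'].round(4),s['tool_rot'].round(2))
    for k,st,ce in comp(cv2.erode(m.astype(np.uint8),np.ones((3,3))),1500): print('bar',ce.round(),rect(P[k]),np.median(Z[k]).round(4))
if __name__=='__main__':
    import sys; wb(*[float(a) for a in sys.argv[1:3]],save=sys.argv[3] if len(sys.argv)>3 else None)
E
python3 wb.py
```

```text
[ 0.4748 -0.2101  0.2044] [-1.7989e+02  1.6000e-01  8.0700e+00]
bar [493.  61.] (array([ 594. , -307.9]), 80.2, 39.8, 20.0) 0.0392
bar [312. 210.] (array([ 476.3, -207.9]), 118.7, 38.5, 8.6) 0.0393
bar [538. 227.] (array([ 487.6, -370.1]), 118.2, 39.8, 2.1) 0.0392
```

>>> send_rows(deltas=[[0,0,0.4,0.03,0.05,-0.6,0.8],[0,0,0,0,0,-0.6,0.8],[0,0,0,0,0,-0.6,0.8],[0,0,0,0,0,-0.6,0.8],[0,0,0,0,0,-0.6,0.8],[0,0,0,0,0,-0.6,0.8],[0,0,0,0,0,-0.4,0.8],[0,0,0,0,0,-0.3,0.8],[0,0,0,0,0,0,0],[0,0,0,0,0,0,-1],[0,0,0,0,0,0,-1],[0,0,0,0,0,0,-1],[0,0,0,0,0,0,-1],[0,0,0,0,0,0,-1]])

```text
clock: 13.13
position: [0.4772, -0.2059, 0.0358]
tool_rot: [179.9, -0.1, 8.9]
contact_force: [-0.4, 2.2, 6.3]
finger_gap: 0.0389
gripper_force: 62.7
```

>>> send_rows(deltas=[[0,0,0,0,0,0.3,-1],[0,0,0,0,0,0.5,-1],[0,0,0,0,0,0.6,-1],[0,0,0,0,0,0.6,-1],[0,0,-1.09,0.274,0.47,0,-1],[0,0,-1.09,0.274,0.47,0,-1],[0,0,-1.09,0.274,0.47,0,-1],[0,0,-1.09,0.274,0.47,0,-1],[0,0,-1.09,0.274,0.47,0,-1],[0,0,-1.09,0.274,0.47,0,-1],[0,0,-1.09,0.274,0.47,0,-1],[0,0,-1.09,0.274,0.47,0,-1],[0,0,-1.09,0.274,0.47,0,-1],[0,0,-1.09,0.274,0.47,0,-1],[0,0,-1.09,0.274,0.47,0,-1],[0,0,-1.09,0.274,0.47,0,-1],[0,0,-1.09,0.274,0.47,0,-1],[0,0,-1.09,0.274,0.47,0,-1],[0,0,0,0,0,0,-1]])

```text
clock: 14.72
position: [0.631, 0.0605, 0.1145]
tool_rot: [-179.9, -0.0, -6.2]
contact_force: [0.6, 0.6, -2.3]
finger_gap: 0.0389
gripper_force: 61.5
```

>>> send_rows(deltas=[[0,0,0,0,-0.08,-0.3,-1],[0,0,0,0,0,-0.3,-1],[0,0,0,0,0,-0.2,-1],[0,0,0,0,0,-0.1,-1],[0,0,0,0,0,-0.05,-1],[0,0,0,0,0,0,-1]])

```text
clock: 15.22
position: [0.6301, 0.0537, 0.0766]
tool_rot: [180.0, 0.0, -6.4]
contact_force: [1.1, 0.3, -2.0]
finger_gap: 0.0387
gripper_force: 61.5
```

>>> send_rows(deltas=[[0,0,0,0.06,-0.007,-0.02,-1],[0,0,0,0.06,-0.007,0,-1],[0,0,0,0.06,-0.007,0,-1],[0,0,0,0.06,-0.007,0,-1],[0,0,0,0,0,0,-1]])

```text
clock: 15.63
position: [0.6376, 0.0532, 0.0759]
tool_rot: [180.0, 0.4, -6.3]
contact_force: [-18.4, -0.1, 7.4]
finger_gap: 0.0389
gripper_force: 62.8
```

>>> send_rows(deltas=[[0,0,0,-0.08,0.009,0,-1],[0,0,0,0,0,0,0.3],[0,0,0,0,0,0,0.3],[0,0,0,0,0,0,0.3],[0,0,0,0,0,0,0.3],[0,0,0,0,0,0.4,0.3],[0,0,0,0,0,0.5,0.3],[0,0,0,0,0,0.5,0.3],[0,0,0,-0.04,-0.37,0,-1],[0,0,0,-0.04,-0.37,0,-1],[0,0,0,-0.04,-0.37,0,-1],[0,0,0,0,0,0,-1],[0,0,0,0,0,0,-1]])

```text
clock: 16.72
position: [0.6314, 0.0075, 0.131]
tool_rot: [-180.0, 0.1, -6.5]
contact_force: [0.3, 1.0, -0.6]
finger_gap: 0.0002
gripper_force: 0.0
```

```bash
python3 wb.py .068 .095 w2.png
```

```text
[0.6314 0.0075 0.131 ] [-1.7999e+02  1.0000e-01 -6.4800e+00]
bar [214. 264.] (array([640.7,  51.3]), 108.9, 39.6, -6.5) 0.0792
```

View pics/w2.png

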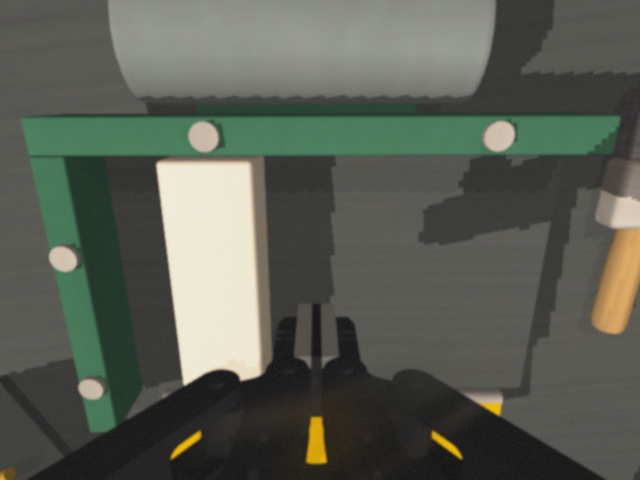

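Wrist view: the bar's end is on the back fence (px 160–265, row 158), with a gap to the left fence (column 130). I descend beside it and push it left.

>>> send_rows(deltas=[[0,0,0,0,0,-0.5,-1],[0,0,0,0,0,-0.5,-1],[0,0,0,0,0,-0.32,-1],[0,0,0,0,0,0,-1],[0,0,0,0.022,0.199,0,-1],[0,0,0,0.022,0.199,0,-1],[0,0,0,0.022,0.199,0,-1],[0,0,0,0.022,0.199,0,-1],[0,0,0,0.022,0.199,0,-1],[0,0,0,0.011,0.1,0,-1],[0,0,0,0,0,0,-1]])

```text
clock: 17.68
position: [0.6368, 0.054, 0.0794]
tool_rot: [-180.0, -0.0, -6.3]
contact_force: [-0.3, 0.8, 0.5]
finger_gap: 0.0003
gripper_force: 0.0
```

>>> send_rows(deltas=[[0,0,0,0.005,0.05,0,-1],[0,0,0,0.005,0.05,0,-1],[0,0,0,0,0,0,-1]])

```text
clock: 17.93
position: [0.6371, 0.0568, 0.0792]
tool_rot: [-180.0, -0.0, -6.4]
contact_force: [-0.2, 0.1, 0.3]
finger_gap: 0.0003
gripper_force: 0.1
```

>>> send_rows(deltas=[[0,0,0,0.005,0.05,0,-1],[0,0,0,0.005,0.05,0,-1],[0,0,0,0,0,0,-1]])

```text
clock: 18.18
position: [0.6373, 0.0593, 0.0792]
tool_rot: [179.8, 0.0, -6.4]
contact_force: [-2.2, -9.4, 1.8]
finger_gap: -0.0001
gripper_force: 4.6
```

>>> send_rows(deltas=[[0,0,0,0.005,0.05,0,-1],[0,0,0,0,0,0,-1],[0,0,0,-0.028,-0.25,0,-1],[0,0,0,0,0,0.6,-1],[0,0,0,0,0,0.6,-1],[0,0,0,-0.411,0.247,0,-1],[0,0,0,-0.411,0.247,0,-1],[0,0,0,-0.411,0.247,0,-1],[0,0,0,-0.411,0.247,0,-1],[0,0,0,-0.411,0.247,0,-1],[0,0,0,0,0,0,-1],[0,0,0,0,0,-0.6,-1],[0,0,0,0,0,-0.57,-1],[0,0,0,0,0,0,-1]])

```text
clock: 19.35
position: [0.5526, 0.102, 0.0767]
tool_rot: [180.0, 0.4, -6.4]
contact_force: [-1.3, 0.7, -0.9]
finger_gap: -0.0002
gripper_force: 0.0
```

>>> send_rows(deltas=[[0,0,0,0.1,-0.011,0,-1],[0,0,0,0.1,-0.011,0,-1],[0,0,0,0.1,-0.011,0,-1],[0,0,0,0.05,-0.006,0,-1],[0,0,0,0.05,-0.006,0,-1],[0,0,0,0,0,0,-1]])

```text
clock: 19.85
position: [0.5705, 0.1003, 0.0808]
tool_rot: [-180.0, 0.0, -6.4]
contact_force: [-1.4, -1.5, 0.7]
finger_gap: -0.0002
gripper_force: 0.8
```

>>> send_rows(deltas=[[0,0,0,0.05,-0.006,0,-1],[0,0,0,0.05,-0.006,0,-1],[0,0,0,0,0,0,-1]])

```text
clock: 20.1
position: [0.5707, 0.1004, 0.0804]
tool_rot: [180.0, 0.6, -6.3]
contact_force: [-24.7, 0.3, 17.2]
finger_gap: -0.0
gripper_force: 12.1
```

>>> send_rows(deltas=[[0,0,0,-0.15,0.017,0,-1],[0,0,0,-0.2,0.02,0,-1],[0,0,0,0,0,0.6,-1],[0,0,0,0,0,0.8,-1],[0,0,0,0,0,0.8,-1],[0,0,0,0,0,0.8,0.8],[0,0,0,0,-0.6,0.8,0.8],[0,0,0,0,-0.6,0,0.8],[0,0,0,0,0,0,0.8]])

```text
clock: 20.85
position: [0.5613, 0.0502, 0.2345]
tool_rot: [179.9, -0.3, -6.5]
contact_force: [0.9, -0.1, -0.4]
finger_gap: 0.0482
gripper_force: 0.0
```

```bash
python3 wb.py .068 .095; python3 bars.py
```

```text
[0.5613 0.0502 0.2345] [179.94  -0.29  -6.51]
bar [233. 105.] (array([641.4,  98.3]), 122.2, 54.2, -6.6) 0.0792
bar (array([ 646.3, -107.9]), 67.1, 24.7, -0.1)
bar (array([ 613.3, -301.3]), 120.8, 42.4, 19.4)
bar (array([ 488. , -370.4]), 120.2, 42.2, 2.5)
flapbar (array([478.8,  -9. ]), 69.3, 63.7, -7.6) [0.0433 0.049  0.0551]
```

>>> send_rows(deltas=[[0,0,0.64,-0.131,-0.75,0,0.8],[0,0,0.64,-0.131,-0.75,0,0.8],[0,0,0.64,-0.131,-0.75,0,0.8],[0,0,0.64,-0.131,-0.75,0,0.8],[0,0,0.64,-0.131,-0.75,0,0.8],[0,0,0.64,-0.131,-0.75,0,0.8],[0,0,0.64,-0.131,-0.75,0,0.8],[0,0,0.64,-0.131,-0.75,0,0.8],[0,0,0.64,-0.131,-0.75,0,0.8],[0,0,0.64,-0.131,-0.75,0,0.8],[0,0,0.64,-0.131,-0.75,0,0.8],[0,0,0.64,-0.131,-0.75,0,0.8],[0,0,0.64,-0.131,-0.75,0,0.8],[0,0,0.64,-0.131,-0.75,0,0.8],[0,0,0,0,0,0,0.8]])

```text
clock: 22.2
position: [0.486, -0.3704, 0.2309]
tool_rot: [-180.0, 0.1, 2.4]
contact_force: [-0.5, -0.0, -1.0]
finger_gap: 0.077
gripper_force: 0.0
```

```bash
python3 wb.py
```

```text
[ 0.486  -0.3704  0.2309] [-1.80e+02  6.00e-02  2.44e+00]
bar [231.  56.] (array([ 594.8, -309. ]), 80.7, 38.9, 19.9) 0.0394
bar [316. 203.] (array([ 487.8, -371.1]), 118.2, 38.4, 1.9) 0.0393
```

>>> send_rows(deltas=[[0,0,0,0.04,0,-0.7,0.8],[0,0,0,0,0,-0.7,0.8],[0,0,0,0,0,-0.7,0.8],[0,0,0,0,0,-0.7,0.8],[0,0,0,0,0,-0.7,0.8],[0,0,0,0,0,-0.6,0.8],[0,0,0,0,0,-0.5,0.8],[0,0,0,0,0,-0.35,0.8],[0,0,0,0,0,0,0],[0,0,0,0,0,0,-1],[0,0,0,0,0,0,-1],[0,0,0,0,0,0,-1],[0,0,0,0,0,0,-1],[0,0,0,0,0,0,-1]])

```text
clock: 23.42
position: [0.4894, -0.3669, 0.0359]
tool_rot: [179.9, -0.1, 2.6]
contact_force: [1.1, 2.0, 6.4]
finger_gap: 0.039
gripper_force: 62.6
```

>>> send_rows(deltas=[[0,0,0,0,0,0.3,-1],[0,0,0,0,0,0.5,-1],[0,0,0,0,0,0.6,-1],[0,0,0,0,0,0.6,-1],[0,0,-0.6,0.228,0.637,0,-1],[0,0,-0.6,0.228,0.637,0,-1],[0,0,-0.6,0.228,0.637,0,-1],[0,0,-0.6,0.228,0.637,0,-1],[0,0,-0.6,0.228,0.637,0,-1],[0,0,-0.6,0.228,0.637,0,-1],[0,0,-0.6,0.228,0.637,0,-1],[0,0,-0.6,0.228,0.637,0,-1],[0,0,-0.6,0.228,0.637,0,-1],[0,0,-0.6,0.228,0.637,0,-1],[0,0,-0.6,0.228,0.637,0,-1],[0,0,-0.6,0.228,0.637,0,-1],[0,0,-0.6,0.228,0.637,0,-1],[0,0,-0.6,0.228,0.637,0,-1],[0,0,-0.6,0.228,0.637,0,-1],[0,0,0,0,0,0,-1]])

```text
clock: 25.08
position: [0.626, 0.0197, 0.115]
tool_rot: [-179.9, -0.0, -6.2]
contact_force: [-0.0, -0.2, -1.7]
finger_gap: 0.0393
gripper_force: 61.4
```

>>> send_rows(deltas=[[0,0,0,0,-0.06,-0.3,-1],[0,0,0,0,0,-0.3,-1],[0,0,0,0,0,-0.2,-1],[0,0,0,0,0,-0.1,-1],[0,0,0,0,0,-0.07,-1],[0,0,0,0.06,-0.007,0,-1],[0,0,0,0.06,-0.007,0,-1],[0,0,0,0.06,-0.007,0,-1],[0,0,0,0,0,0,-1]])

```text
clock: 25.83
position: [0.6332, 0.0117, 0.0759]
tool_rot: [180.0, -0.1, -6.4]
contact_force: [-0.1, -1.3, 3.6]
finger_gap: 0.0389
gripper_force: 62.2
```

>>> send_rows(deltas=[[0,0,0,0.06,-0.007,0,-1],[0,0,0,0.03,-0.004,0,-1],[0,0,0,0,0,0,-1]])

```text
clock: 26.08
position: [0.6343, 0.0118, 0.0759]
tool_rot: [180.0, 0.3, -6.4]
contact_force: [-16.8, -0.5, 13.3]
finger_gap: 0.0389
gripper_force: 63.3
```

>>> send_rows(deltas=[[0,0,0,-0.07,0.008,0,-1],[0,0,0,0,0,0,0.3],[0,0,0,0,0,0,0.3],[0,0,0,0,0,0,0.3],[0,0,0,0,0,0,0.3],[0,0,0,0,0,0.4,0.3],[0,0,0,0,0,0.5,0.3],[0,0,0,0,0,0.5,0.3],[0,0,0,-0.04,-0.37,0,-1],[0,0,0,-0.04,-0.37,0,-1],[0,0,0,-0.04,-0.37,0,-1],[0,0,0,0,0,0,-1],[0,0,0,0,0,-0.5,-1],[0,0,0,0,0,-0.5,-1],[0,0,0,0,0,-0.34,-1],[0,0,0,0,0,0,-1]])

```text
clock: 27.42
position: [0.6266, -0.0324, 0.074]
tool_rot: [-179.9, 0.4, -6.4]
contact_force: [0.0, 0.5, 0.0]
finger_gap: -0.0
gripper_force: 0.0
```

>>> send_rows(deltas=[[0,0,0,0.022,0.199,0,-1],[0,0,0,0.022,0.199,0,-1],[0,0,0,0.022,0.199,0,-1],[0,0,0,0.022,0.199,0,-1],[0,0,0,0.022,0.199,0,-1],[0,0,0,0.011,0.1,0,-1],[0,0,0,0.005,0.05,0,-1],[0,0,0,0,0,0,-1]])

```text
clock: 28.08
position: [0.6337, 0.0141, 0.0781]
tool_rot: [-180.0, -0.0, -6.4]
contact_force: [0.6, -0.0, 1.2]
finger_gap: -0.0003
gripper_force: 0.0
```

>>> send_rows(deltas=[[0,0,0,0.005,0.05,0,-1],[0,0,0,0.005,0.05,0,-1],[0,0,0,0.005,0.05,0,-1],[0,0,0,0,0,0,-1]])

```text
clock: 28.42
position: [0.6342, 0.0192, 0.078]
tool_rot: [180.0, 0.0, -6.4]
contact_force: [-0.7, -4.3, 1.9]
finger_gap: 0.0001
gripper_force: 1.5
```

>>> send_rows(deltas=[[0,0,0,0.005,0.05,0,-1],[0,0,0,0,0,0,-1]])

```text
clock: 28.58
position: [0.6342, 0.0194, 0.078]
tool_rot: [179.8, 0.0, -6.4]
contact_force: [-3.9, -13.4, 1.8]
finger_gap: 0.0002
gripper_force: 6.5
```

>>> send_rows(deltas=[[0,0,0,-0.028,-0.25,0,-1],[0,0,0,0,0,0.6,-1],[0,0,0,0,0,0.6,-1],[0,0,0,-0.414,0.25,0,-1],[0,0,0,-0.414,0.25,0,-1],[0,0,0,-0.414,0.25,0,-1],[0,0,0,-0.414,0.25,0,-1],[0,0,0,-0.414,0.25,0,-1],[0,0,0,0,0,0,-1],[0,0,0,0,0,-0.6,-1],[0,0,0,0,0,-0.55,-1],[0,0,0,0,0,0,-1],[0,0,0,0.1,-0.011,0,-1],[0,0,0,0.1,-0.011,0,-1],[0,0,0,0.1,-0.011,0,-1],[0,0,0,0.05,-0.006,0,-1],[0,0,0,0.05,-0.006,0,-1],[0,0,0,0,0,0,-1]])

```text
clock: 30.08
position: [0.566, 0.0598, 0.0805]
tool_rot: [180.0, 0.1, -6.4]
contact_force: [-6.2, -0.8, 3.3]
finger_gap: -0.0003
gripper_force: 2.7
```

>>> send_rows(deltas=[[0,0,0,0.05,-0.006,0,-1],[0,0,0,0,0,0,-1]])

```text
clock: 30.25
position: [0.5661, 0.0599, 0.0803]
tool_rot: [180.0, 0.4, -6.4]
contact_force: [-17.2, 0.3, 10.9]
finger_gap: -0.0002
gripper_force: 8.5
```

>>> send_rows(deltas=[[0,0,0,-0.15,0.017,0,-1],[0,0,0,-0.2,0.02,0,-1],[0,0,0,0,0,0.6,-1],[0,0,0,0,0,0.8,-1],[0,0,0,0,0,0.8,-1],[0,0,0,0,0,0.8,0.8],[0,0,0,0,-0.6,0.8,0.8],[0,0,0,0,-0.6,0,0.8],[0,0,0,0,0,0,0.8]])

```text
clock: 31.0
position: [0.5553, 0.0099, 0.2343]
tool_rot: [179.9, -0.3, -6.5]
contact_force: [-0.6, -0.5, -0.8]
finger_gap: 0.048
gripper_force: 0.0
```

```bash
python3 wb.py .068 .095 w3.png; python3 bars.py
```

```text
[0.5553 0.0099 0.2343] [179.92  -0.29  -6.55]
bar [200. 102.] (array([640.5,  77.7]), 122.8, 93.9, -5.7) 0.0793
bar (array([ 608.1, -107.8]), 142.0, 24.5, -0.1)
bar (array([ 613. , -301.2]), 121.1, 42.3, 19.8)
flapbar (array([459.7, -29. ]), 34.9, 19.0, -7.6) [0.0459 0.0509 0.0546]
```

View pics/w3.png

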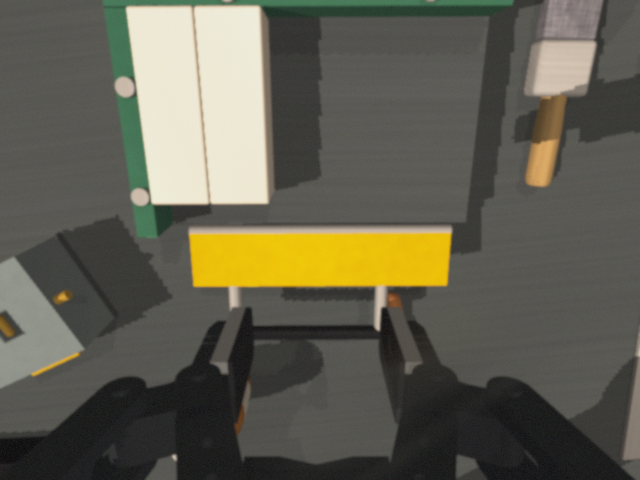

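Wrist view: two bars sit tight in the corner (px 130–270, rows 5–205), flap down at row 257. Next is the third bar, A, at (0.613, −0.301), yaw 19.5°.

>>> send_rows(deltas=[[0,0,2.17,0.12,-0.648,0,0.8],[0,0,2.17,0.12,-0.648,0,0.8],[0,0,2.17,0.12,-0.648,0,0.8],[0,0,2.17,0.12,-0.648,0,0.8],[0,0,2.17,0.12,-0.648,0,0.8],[0,0,2.17,0.12,-0.648,0,0.8],[0,0,2.17,0.12,-0.648,0,0.8],[0,0,2.17,0.12,-0.648,0,0.8],[0,0,2.17,0.12,-0.648,0,0.8],[0,0,2.17,0.12,-0.648,0,0.8],[0,0,2.17,0.12,-0.648,0,0.8],[0,0,2.17,0.12,-0.648,0,0.8],[0,0,0,0,0,0,0.8]])

```text
clock: 32.18
position: [0.6121, -0.3013, 0.2301]
tool_rot: [-180.0, 0.1, 19.6]
contact_force: [-0.4, 0.3, -0.6]
finger_gap: 0.0767
gripper_force: 0.0
```

```bash
python3 wb.py
```

```text
[ 0.6121 -0.3013  0.2301] [-1.7996e+02  7.0000e-02  1.9590e+01]
bar [316. 205.] (array([ 612.7, -302. ]), 117.8, 38.4, 19.8) 0.0393
```

>>> send_rows(deltas=[[0,0,0,0.01,-0.01,-0.7,0.8],[0,0,0,0,0,-0.7,0.8],[0,0,0,0,0,-0.7,0.8],[0,0,0,0,0,-0.7,0.8],[0,0,0,0,0,-0.7,0.8],[0,0,0,0,0,-0.6,0.8],[0,0,0,0,0,-0.5,0.8],[0,0,0,0,0,-0.33,0.8],[0,0,0,0,0,0,0],[0,0,0,0,0,0,-1],[0,0,0,0,0,0,-1],[0,0,0,0,0,0,-1],[0,0,0,0,0,0,-1],[0,0,0,0,0,0,-1]])

```text
clock: 33.4
position: [0.6134, -0.2988, 0.0369]
tool_rot: [179.9, -0.1, 19.6]
contact_force: [-0.2, 0.3, 6.4]
finger_gap: 0.0392
gripper_force: 62.6
```

>>> send_rows(deltas=[[0,0,0,0,0,0.3,-1],[0,0,0,0,0,0.5,-1],[0,0,0,0,0,0.6,-1],[0,0,0,0,0,0.6,-1],[0,0,-2.17,0.01,0.563,0,-1],[0,0,-2.17,0.01,0.563,0,-1],[0,0,-2.17,0.01,0.563,0,-1],[0,0,-2.17,0.01,0.563,0,-1],[0,0,-2.17,0.01,0.563,0,-1],[0,0,-2.17,0.01,0.563,0,-1],[0,0,-2.17,0.01,0.563,0,-1],[0,0,-2.17,0.01,0.563,0,-1],[0,0,-2.17,0.01,0.563,0,-1],[0,0,-2.17,0.01,0.563,0,-1],[0,0,-2.17,0.01,0.563,0,-1],[0,0,-2.17,0.01,0.563,0,-1],[0,0,0,0,0,0,-1],[0,0,0,0,0,0,-1]])

```text
clock: 34.9
position: [0.6171, -0.0273, 0.1153]
tool_rot: [180.0, 0.0, -6.3]
contact_force: [-0.4, -0.9, -3.0]
finger_gap: 0.0391
gripper_force: 61.6
```

>>> send_rows(deltas=[[0,0,0,0,0,-0.3,-1],[0,0,0,0,0,-0.3,-1],[0,0,0,0,0,-0.2,-1],[0,0,0,0,0,-0.1,-1],[0,0,0,0,0,-0.05,-1],[0,0,0,0.06,-0.007,0,-1],[0,0,0,0.06,-0.007,0,-1],[0,0,0,0.06,-0.007,0,-1],[0,0,0,0.05,-0.006,0,-1],[0,0,0,0,0,0,-1]])

```text
clock: 35.73
position: [0.627, -0.0296, 0.0769]
tool_rot: [180.0, -0.1, -6.4]
contact_force: [-0.1, 0.4, 2.0]
finger_gap: 0.0388
gripper_force: 62.3
```

>>> send_rows(deltas=[[0,0,0,0.06,-0.007,0,-1],[0,0,0,0,0,0,-1]])

```text
clock: 35.9
position: [0.6289, -0.0297, 0.0769]
tool_rot: [180.0, 0.0, -6.4]
contact_force: [-3.7, -0.6, 5.2]
finger_gap: 0.0392
gripper_force: 62.5
```

>>> send_rows(deltas=[[0,0,0,0.05,-0.006,0,-1],[0,0,0,-0.06,0.007,0,-1],[0,0,0,0,0,0,0.3],[0,0,0,0,0,0,0.3],[0,0,0,0,0,0,0.3],[0,0,0,0,0,0,0.3],[0,0,0,0,0,0.4,0.3],[0,0,0,0,0,0.5,0.3],[0,0,0,0,0,0.5,0.3],[0,0,0,-0.04,-0.37,0,-1],[0,0,0,-0.04,-0.37,0,-1],[0,0,0,-0.04,-0.37,0,-1],[0,0,0,0,0,0,-1],[0,0,0,0,0,-0.5,-1],[0,0,0,0,0,-0.5,-1],[0,0,0,0,0,-0.34,-1],[0,0,0,0,0,0,-1]])

```text
clock: 37.32
position: [0.6218, -0.0739, 0.0752]
tool_rot: [-179.9, 0.4, -6.4]
contact_force: [1.0, -0.3, -1.2]
finger_gap: -0.0
gripper_force: 0.0
```

>>> send_rows(deltas=[[0,0,0,0.022,0.199,0,-1],[0,0,0,0.022,0.199,0,-1],[0,0,0,0.022,0.199,0,-1],[0,0,0,0.022,0.199,0,-1],[0,0,0,0.022,0.199,0,-1],[0,0,0,0.011,0.1,0,-1],[0,0,0,0.011,0.1,0,-1],[0,0,0,0.005,0.05,0,-1],[0,0,0,0,0,0,-1]])

```text
clock: 38.07
position: [0.6292, -0.0237, 0.0793]
tool_rot: [-180.0, -0.0, -6.4]
contact_force: [0.6, -0.2, -0.3]
finger_gap: 0.0
gripper_force: 0.0
```

>>> send_rows(deltas=[[0,0,0,0.005,0.05,0,-1],[0,0,0,0.005,0.05,0,-1],[0,0,0,0,0,0,-1]])

```text
clock: 38.32
position: [0.6295, -0.0205, 0.0791]
tool_rot: [180.0, 0.0, -6.4]
contact_force: [-0.8, -2.7, 1.2]
finger_gap: -0.0002
gripper_force: 1.7
```

>>> send_rows(deltas=[[0,0,0,0.005,0.05,0,-1],[0,0,0,0,0,0,-1]])

```text
clock: 38.48
position: [0.6295, -0.0202, 0.0792]
tool_rot: [179.8, 0.0, -6.4]
contact_force: [-3.7, -12.9, 1.8]
finger_gap: 0.0004
gripper_force: 6.7
```

Seated sideways. Now the end push on the third bar.

>>> send_rows(deltas=[[0,0,0,-0.028,-0.25,0,-1],[0,0,0,0,0,0.6,-1],[0,0,0,0,0,0.6,-1],[0,0,0,-0.414,0.25,0,-1],[0,0,0,-0.414,0.25,0,-1],[0,0,0,-0.414,0.25,0,-1],[0,0,0,-0.414,0.25,0,-1],[0,0,0,-0.414,0.25,0,-1],[0,0,0,0,0,0,-1],[0,0,0,0,0,-0.6,-1],[0,0,0,0,0,-0.57,-1],[0,0,0,0,0,0,-1],[0,0,0,0.1,-0.011,0,-1],[0,0,0,0.1,-0.011,0,-1],[0,0,0,0.1,-0.011,0,-1],[0,0,0,0.05,-0.006,0,-1],[0,0,0,0.05,-0.006,0,-1],[0,0,0,0,0,0,-1]])

```text
clock: 39.98
position: [0.5616, 0.0201, 0.0808]
tool_rot: [180.0, 0.1, -6.4]
contact_force: [-3.5, 0.1, 1.8]
finger_gap: -0.0
gripper_force: 2.0
```

>>> send_rows(deltas=[[0,0,0,0.05,-0.006,0,-1],[0,0,0,0,0,0,-1]])

```text
clock: 40.15
position: [0.5617, 0.0202, 0.0806]
tool_rot: [180.0, 0.4, -6.4]
contact_force: [-14.7, 0.4, 9.4]
finger_gap: 0.0002
gripper_force: 7.6
```

>>> send_rows(deltas=[[0,0,0,-0.15,0.017,0,-1],[0,0,0,-0.2,0.02,0,-1],[0,0,0,0,0,0.6,-1],[0,0,0,0,0,0.8,-1],[0,0,0,0,0,0.8,-1],[0,0,0,0,0,0.8,0.3],[0,0,0,0,0,0.8,0.3],[0,0,0,0,0,0,0.3]])

```text
clock: 40.82
position: [0.5519, 0.021, 0.2392]
tool_rot: [180.0, -0.7, -6.4]
contact_force: [-0.3, -0.0, 1.1]
finger_gap: 0.0361
gripper_force: 0.0
```

```bash
python3 - <<'E'
from h import *
s,im,d=grab('wrist','w4.png'); P=cloud('wrist',d,s);Z=P[...,2]
a=np.radians(-6.4);ex=np.array([np.cos(a),np.sin(a)]);ey=np.array([-ex[1],ex[0]])
q=P[...,:2]@np.stack([ex,ey],1)-[.6865,.182]
hsv=cv2.cvtColor(im,cv2.COLOR_RGB2HSV);S=hsv[...,1];V=hsv[...,2]
m=(d>0)&(S<70)&(V>110)&(Z>.076)&(Z<.095)
for x in (-.115,-.09,-.06,-.03,-.005):
    k=m&(abs(q[...,0]-x)<.003); print('x',x,'y range',np.percentile(q[k][:,1],[1,99]).round(4))
for y in (-.01,-.03,-.05,-.07,-.09,-.11):
    k=m&(abs(q[...,1]-y)<.003); print('y',y,'x range',np.percentile(q[k][:,0],[1,99]).round(4),np.median(Z[k]).round(4))
m=(d>0)&(Z>.038)&(Z<.07)&(q[...,0]<-.22)&(q[...,0]>-.27)&(q[...,1]>-.2)&(q[...,1]<-.02);print('flapbar q',np.median(q[m],0),rect(P[m]),np.percentile(Z[m],[5,50,95]))
E
```

```text
x -0.115 y range [-0.1181  0.0123]
x -0.09 y range [-0.1182 -0.0015]
x -0.06 y range [-0.1183 -0.0012]
x -0.03 y range [-0.1183 -0.0013]
x -0.005 y range [-0.1185 -0.0009]
y -0.01 x range [-0.1184 -0.0012] 0.0793
y -0.03 x range [-0.118  -0.0013] 0.0793
y -0.05 x range [-0.1309 -0.014 ] 0.0793
y -0.07 x range [-0.1308 -0.014 ] 0.0793
y -0.09 x range [-0.1182 -0.0011] 0.0793
y -0.11 x range [-0.1184 -0.0011] 0.0793
flapbar q [-0.23531783 -0.10352743] (array([460.7,  26.3]), 129.4, 23.1, 83.6) [0.04552384 0.05012394 0.05201973]
```

View pics/w4.png

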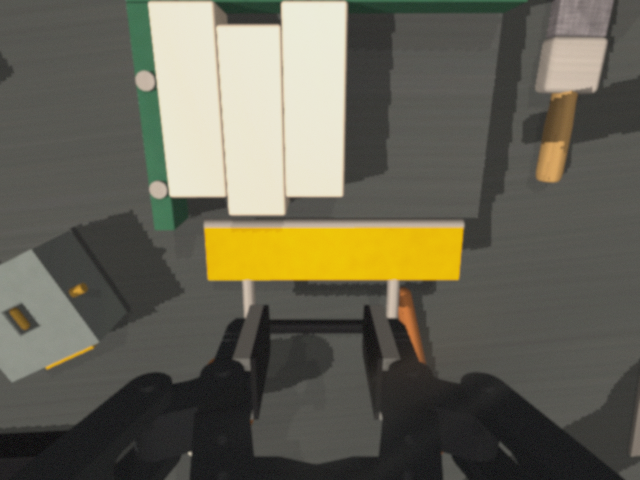

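Wrist view: the first and third bars are flush at the back fence. The middle one (px 219–285) was knocked about 13 mm forward, with its end at row 215 against 197 for the others. I push it back in.

>>> send_rows(deltas=[[0,0,0,-0.145,0.5,-0.5,-1],[0,0,0,-0.145,0.5,-0.5,-1],[0,0,0,0,0,-0.5,-1],[0,0,0,0,0,-0.5,-1],[0,0,0,0,0,-0.5,-1],[0,0,0,0,0,-0.5,-1],[0,0,0,0,0,-0.5,-1],[0,0,0,0,0,-0.46,-1],[0,0,0,0,0,0,-1],[0,0,0,0,0,0,-1]])

```text
clock: 41.7
position: [0.5376, 0.0613, 0.0732]
tool_rot: [-180.0, 0.1, -6.4]
contact_force: [-0.3, 0.7, 0.0]
finger_gap: 0.0001
gripper_force: 0.0
```

>>> send_rows(deltas=[[0,0,0,0,0,0.12,-1],[0,0,0,0.1,-0.011,0,-1],[0,0,0,0.1,-0.011,0,-1],[0,0,0,0.1,-0.011,0,-1],[0,0,0,0.1,-0.011,0,-1],[0,0,0,0.1,-0.011,0,-1],[0,0,0,0.1,-0.011,0,-1],[0,0,0,0.05,-0.006,0,-1],[0,0,0,0,0,0,-1]])

```text
clock: 42.45
position: [0.5647, 0.0583, 0.0787]
tool_rot: [-180.0, -0.0, -6.4]
contact_force: [-0.0, 0.2, 0.3]
finger_gap: -0.0001
gripper_force: 0.0
```

>>> send_rows(deltas=[[0,0,0,0.05,-0.006,0,-1],[0,0,0,0.05,-0.006,0,-1],[0,0,0,0,0,0,-1]])

```text
clock: 42.7
position: [0.5659, 0.0583, 0.0785]
tool_rot: [180.0, 0.4, -6.4]
contact_force: [-15.5, 0.8, 10.0]
finger_gap: -0.0
gripper_force: 7.6
```

>>> send_rows(deltas=[[0,0,0,-0.15,0.017,0,-1],[0,0,0,-0.2,0.02,0,-1],[0,0,0,0,0,0.6,-1],[0,0,0,0,0,0.8,-1],[0,0,0,0,-0.3,0.8,-1],[0,0,0,0,-0.3,0.8,0.3],[0,0,0,0,-0.3,0.8,0.3],[0,0,0,0,0,0,0.3]])

```text
clock: 43.37
position: [0.5564, 0.0215, 0.2372]
tool_rot: [179.9, -0.7, -6.5]
contact_force: [1.0, -0.3, 0.2]
finger_gap: 0.0359
gripper_force: 0.0
```

```bash
cat > chk.py <<'E'
from h import *
def chk(cam='wrist'):
    s,im,d=grab(cam); P=cloud(cam,d,s);Z=P[...,2]
    a=np.radians(-6.4);ex=np.array([np.cos(a),np.sin(a)]);ey=np.array([-ex[1],ex[0]])
    q=P[...,:2]@np.stack([ex,ey],1)-[.6865,.182]
    hsv=cv2.cvtColor(im,cv2.COLOR_RGB2HSV);S=hsv[...,1];V=hsv[...,2]
    m=(d>0)&(S<70)&(V>110)&(Z>.074)&(Z<.095)
    for x in (-.09,-.03): print('x',x,'y range',np.percentile(q[m&(abs(q[...,0]-x)<.003)][:,1],[1,99]).round(4))
    for y in (-.01,-.03,-.05,-.07,-.09,-.11): print('y',y,'x range',np.percentile(q[m&(abs(q[...,1]-y)<.003)][:,0],[1,99]).round(4))
    return s,im,d,P,q
if __name__=='__main__': chk()
E
python3 chk.py
```

```text
x -0.09 y range [-0.1181 -0.0006]
x -0.03 y range [-0.1178 -0.0009]
y -0.01 x range [-0.1183 -0.0006]
y -0.03 x range [-0.1181 -0.0007]
y -0.05 x range [-0.1185 -0.0007]
y -0.07 x range [-0.1176 -0.0005]
y -0.09 x range [-0.1177 -0.0009]
y -0.11 x range [-0.1178 -0.0006]
```

All three bars are home. Back to the flap bar.

>>> send_rows(deltas=[[0,0,6.92,-0.202,0.012,0,0],[0,0,6.92,-0.202,0.012,0,0],[0,0,6.92,-0.202,0.012,0,0],[0,0,6.92,-0.202,0.012,0,0],[0,0,6.92,-0.202,0.012,0,0],[0,0,6.92,-0.202,0.012,0,0],[0,0,6.92,-0.202,0.012,0,0],[0,0,6.92,-0.202,0.012,0,0],[0,0,6.92,-0.202,0.012,0,0],[0,0,6.92,-0.202,0.012,0,0],[0,0,6.92,-0.202,0.012,0,0],[0,0,6.92,-0.202,0.012,0,0],[0,0,6.92,-0.202,0.012,0,0],[0,0,0,0,0,0,-0.25],[0,0,0,0,0,0,-0.25]], squeeze=30)

```text
clock: 44.67
position: [0.4491, 0.0299, 0.2302]
tool_rot: [-180.0, -0.0, 83.4]
contact_force: [0.5, 0.2, 0.5]
finger_gap: 0.0321
gripper_force: 0.0
```

```bash
python3 - <<'E'
from h import *
s,im,d=grab('wrist');P=cloud('wrist',d,s);Z=P[...,2];print(s['position'],s['tool_rot'],s['finger_gap'])
m=(d>0)&(Z>.038)&(Z<.06)&(abs(P[...,0]-.45)<.016)&(abs(P[...,1]-.028)<.05)
p=P[m];print(len(p),rect(p),np.percentile(p[:,2],[5,50,95]))
E
```

```text
[0.44906719 0.02987795 0.23016323] [-1.79960578e+02 -5.81599217e-03  8.33579794e+01] 0.03210574679360508
2065 (array([454. ,  27.9]), 101.1, 11.7, 83.3) [0.04746686 0.05063531 0.05226666]
```

>>> send_rows(deltas=[[0,0,0,0.11,-0.04,-0.6,-0.25],[0,0,0,0,0,-0.6,-0.25],[0,0,0,0,0,-0.6,-0.25],[0,0,0,0,0,-0.6,-0.25],[0,0,0,0,0,-0.6,-0.25],[0,0,0,0,0,-0.6,-0.25],[0,0,0,0,0,-0.45,-0.25],[0,0,0,0,0,-0.3,-0.25],[0,0,0,0,0,0,-0.25],[0,0,0,0,0,0,-1],[0,0,0,0,0,0,-1],[0,0,0,0,0,0,-1],[0,0,0,0,0,0,-1],[0,0,0,0,0,0,-1]])

```text
clock: 45.88
position: [0.454, 0.028, 0.0573]
tool_rot: [179.9, 0.0, 83.5]
contact_force: [0.4, 0.9, 1.8]
finger_gap: 0.0112
gripper_force: 29.6
```

>>> send_rows(deltas=[[0,0,0,0.034,-0.004,0.274,-1],[0,0,0,0.068,-0.008,0.268,-1],[0,0,0,0.101,-0.011,0.257,-1],[0,0,0,0.132,-0.015,0.242,-1],[0,0,0,0.161,-0.018,0.224,-1],[0,0,0,0.188,-0.021,0.202,-1],[0,0,0,0,0,0,-1]])

```text
clock: 46.47
position: [0.4793, 0.0253, 0.1167]
tool_rot: [-179.6, 0.0, 83.6]
contact_force: [-18.0, 0.7, 16.9]
finger_gap: 0.0105
gripper_force: 30.7
```

>>> send_rows(deltas=[[0,0,0,0.211,-0.024,0.176,-1],[0,0,0,0.232,-0.026,0.148,-1],[0,0,0,0.249,-0.028,0.118,-1],[0,0,0,0.261,-0.029,0.085,-1],[0,0,0,0.23,-0.026,0.04,-1],[0,0,0,0,0,0,-1]])

```text
clock: 46.97
position: [0.5295, 0.0197, 0.1396]
tool_rot: [179.9, -0.0, 83.5]
contact_force: [-0.8, 1.3, 9.0]
finger_gap: 0.0108
gripper_force: 31.6
```

>>> send_rows(deltas=[[0,0,0,0.1,-0.011,0,-1],[0,0,0,0.1,-0.011,-0.03,-1],[0,0,0,0,0,0,-1]])

```text
clock: 47.22
position: [0.5379, 0.0187, 0.1396]
tool_rot: [179.7, -0.0, 83.5]
contact_force: [0.4, 1.6, 14.9]
finger_gap: 0.0106
gripper_force: 32.6
```

>>> send_rows(deltas=[[0,0,0,0.1,-0.011,0,-1],[0,0,0,0,0,0,-1]])

```text
clock: 47.38
position: [0.5412, 0.0183, 0.1394]
tool_rot: [179.8, 0.0, 83.6]
contact_force: [-4.6, 2.1, 15.9]
finger_gap: 0.0106
gripper_force: 32.9
```

>>> send_rows(deltas=[[0,0,0,0.08,-0.009,-0.1,-1],[0,0,0,0,0,0,-1]])

```text
clock: 47.55
position: [0.5416, 0.0185, 0.1353]
tool_rot: [-179.7, 0.0, 83.6]
contact_force: [-22.3, 2.8, 28.8]
finger_gap: 0.0109
gripper_force: 37.2
```

>>> send_rows(deltas=[[0,0,0,-0.1,0.011,0.1,-1],[0,0,0,0,0,0,-0.2],[0,0,0,0,0,0,-0.2],[0,0,0,0,0,0,-0.2],[0,0,0,0,0,0.5,-0.2],[0,0,0,0,0,0.8,-0.2],[0,0,0,0,0,0.8,-0.2],[0,0,0,0,0,0.8,-0.2],[0,0,0,-0.4,0,0.2,-0.2],[0,0,0,0,0,0,-0.2]])

```text
clock: 48.38
position: [0.5234, 0.0184, 0.264]
tool_rot: [179.7, 0.0, 83.6]
contact_force: [-0.0, -0.4, -0.9]
finger_gap: 0.034
gripper_force: 0.0
```

```bash
python3 - <<'E'
from chk import *
s,im,d,P,q=chk(); Z=P[...,2]
m=(d>0)&(Z>.115)&(Z<.15)&(abs(q[...,0]+.15)<.03)&(abs(q[...,1]+.104)<.05);print('flapbar q',np.median(q[m],0)+[.6865,.182],rect(P[m]),np.percentile(Z[m],[5,50,95]))
hsv=cv2.cvtColor(im,cv2.COLOR_RGB2HSV)
y=(d>0)&(abs(hsv[...,0].astype(int)-26)<6)&(hsv[...,1]>150)&(Z>.03)&(Z<.12);print('yellow q',np.percentile(q[y][:,0],[5,50,95])+.6865,np.percentile(Z[y],[5,50,95]))
s,im,d=grab('top','top9.png');P=cloud('top',d);h=cv2.cvtColor(im,cv2.COLOR_RGB2HSV)
m=(d>0)&(h[...,0]>6)&(h[...,0]<22)&(h[...,1]>150)&(np.hypot(P[...,0]-.506,P[...,1]-.433)<.08);print('plug',np.median(P[m],0))
E
```

```text
x -0.09 y range [-0.1181 -0.0007]
x -0.03 y range [-0.1177 -0.0008]
y -0.01 x range [-0.3456 -0.0019]
y -0.03 x range [-0.3425 -0.002 ]
y -0.05 x range [-1.194e-01 -1.000e-04]
y -0.07 x range [-0.1195  0.0015]
y -0.09 x range [-0.1195  0.0002]
y -0.11 x range [-0.1195 -0.0009]
flapbar q [0.53168372 0.08231062] (array([537.4,  18.2]), 100.0, 12.1, 83.7) [0.12892978 0.13228133 0.13385181]
yellow q [0.5294194  0.53397257 0.5386954 ] [0.08236579 0.08425851 0.08545042]
plug [0.50442253 0.42635321 0.08467292]
```

View pics/top9.png

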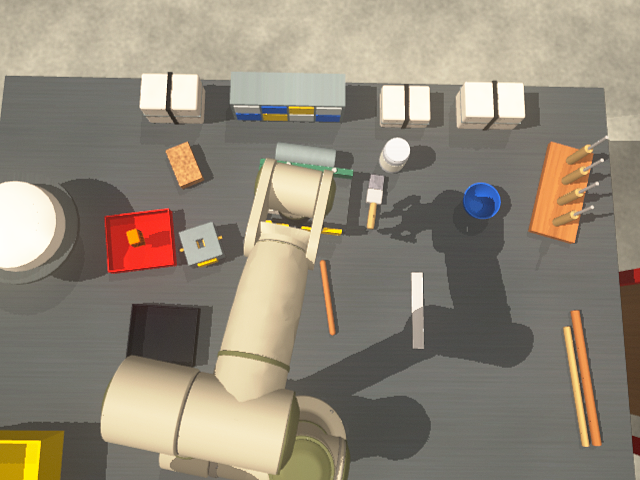

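The top view shows the plug in the red tray at px (134,237), the flap up, and the other things unmoved. The measurements show the bars still home. Handing in.

```bash
python3 -c "from plant import finish_job; print(finish_job())"
```

```text
the job is handed in; nothing more can be done
None
```

The job is handed in: the plug is in the red tray, all three bars measured flush and tight in the corner, the flap is back up, and the other things look undisturbed; the hand-in gave no verdict.

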